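# Snap the fitting lid onto the specimen canister

### The arm

A 6-joint arm with a two-finger parallel gripper is mounted at the origin on the work surface. World frame = base frame: x ahead of the robot, y to its left, z up, the work surface at z = 0. Lengths are in m, angles in rad, forces in N, time in s.
With the tool pointing down it reaches from about 0.275 to 0.825 m from the base axis. Payload 4.9 kg.
Tool frame: the origin (TCP) lies midway between the tips of the shut fingers; the grasp point (between the pads) lies 19 mm behind it (grip_point_offset is the distance from the TCP to the grasp point, in m); z points along the fingers, x is the direction in which the jaws open and shut, and the axes are right-handed (so a half turn about z gives the same grasp; the last joint's range is limited). The gripper opens to 85 mm and grips with 20 to 120 N. Pads are 22 mm wide; open, the fingers measure 114 mm over their backs; the gripper's body (76 mm by 85 mm) begins 54 mm behind the grasp point. The pads swing forward as they close: fully open they stand 13 mm farther back than shut.
Start: joints at [-1.366, 0.326, -0.193, 1.052, 0, 1.437], TCP at [0.183, -0.519, 0.231] pointing down, gripper open.
Joint ranges: [-2.65, 2.65], [-0.97, 1.79], [-1.3, 1.35], [-1.93, 2.1], [-1.47, 1.37], [-3.14, 3.14]. Speed limits (rad/s): [2.57, 2.57, 3.14, 3.14, 3.14, 3.14].

### API

Orientations are given as a rotation vector (axis times angle).
In Python, from cell import * gives the robot as it stands. Calls block until the motion is done:
- movep(position, orientation): joint-space move of the TCP to a pose.
- move_l(position, velocity=0.15, rot=None, until_force=None): straight line of the TCP; rot=None keeps the orientation; velocity is the mean speed in m/s. With until_force (N) it stops when the force on the tool has changed by that much, and returns True; else False.
- set_joints(angles): joint-space move.
- let_go() and grab(newtons=None): open the fingers fully, or close them until they stop; newtons is the grip in N (None keeps the last).
- sleep(seconds).
- ik(position, orientation): joint angles nearest the present ones, or None.
- get_state(): the state.
- grab_frame(name): name is "scene" or "side" or "wrist"; returns a dict with "img" (420x560x3 uint8, red, green, blue), "fx", "fy", "cx", "cy" (pixels), "k1" (the pictures are not rectified: a ray, as slopes to the right and down, at radius r is drawn at 1 + k1 r^2 times it, then the intrinsics apply), "cam_to_world" (4x4, takes a point from camera to world coordinates); the wrist camera has in their place "T_tool_cam" (4x4, takes a point from camera to tool coordinates, whose origin is the TCP and whose axes are the tool frame's). Camera axes: x right, y down, z forward; pixel columns grow to the right and rows downward; lengths in m; the calibration is good to about 2 mm. A picture is of the moment at which its call begins: read the wrist's pose just before it. There is no depth.
A pose or a line that the arm cannot do raises MotionError and nothing moves.
- sign_off(): hands the job in, once; it reports no verdict.
Trained networks look in the newest picture that a camera, given by its name, has taken for a name from the list of things; names that differ only in an ending like _2 or _b are one class to them, and where a whole thing is asked for, a point or a joint stands for the part that bears it (a point fixed in the world has none). Each returns a list of dicts, best first, with "score" (0 to 1); they miss things now and then, are a little off and sometimes report something else, mostly with a low value. They report only what shows in the picture. A call takes as long as a camera call. They do not tell look-alikes from the thing itself.
- spot_in(camera, name): "centre" ([column, row] in pixels, amid what is visible of it).
- silhouettes(camera, name): "mask" (420x560 bool, what is visible of it) and "centre" ([column, row] in pixels, amid what is visible of it).
- tip_of(camera, name): "centre" ([column, row] in pixels: a listed point, or the origin of a listed thing).
The state is a dict: "clock": time; "q": joint angles; "joint_velocities": joint speeds; "tau": joint torques, N m; "position": TCP position; "eef_rot": TCP orientation; "contact_force": force on the tool from outside, world axes, zero at the start; "wrist_torque": the same for the moment, N m; "finger_gap": opening from 0.0 (shut) to 1.0 (fully open).
Only numpy, scipy, OpenCV 4.12 (cv2) and the standard library are available. Lean on these libraries where they do the work, as an engineer would, in place of code of your own. Each camera call takes 0.05 s, during which the arm holds its last target. There are 200 camera calls.

### The job

The white specimen canister at this street sampling table stands open. Of the three look-alike blue lids on the table only one fits its mouth: find that one, set it on the canister and press it straight down until it snaps in, its flange flush on the rim all round, then let go. The other two lids must be left lying on the table.

Things in the scene. Friction and masses are not known exactly. Their poses are not given: they have to be found in the camera images.
- canister_rim (a point): Mouth centre of the fixed white round tub with orange band and black foot (112 mm), level with the rim's top, 70 mm above the table. Rim 90 mm outside, mouth 84 mm inside. Four sprung catches just below the rim stand 9 mm into the mouth (66 mm between opposite ones); the fitting lid meets them 8 mm before home, passes them with about 8 to 18 N of downward push and is then held.
- lid_a_center (a point): Small blue lid: flange 76 mm wide, plug 57 mm at its bead. All lids are round, 54 mm high, about 35 g, plug down on the table: tapered plug 22 mm high (bead at 13 mm, foot 25 mm narrower), flange 5 mm thick, upright white round knob 28 mm wide, 27 mm high. Point: on the axis, level with the flange's upper face, 27 mm above the plug's foot, 27 mm below the knob's top; z up along the axis.
- lid_b_center (a point): Middle blue lid, built like the small one: flange 90 mm wide, plug 71 mm at its bead, 46 mm at its foot. Same point (axis, flange's upper face, half-way up) and axes. Any lid that is home has its flange's underside on the rim, so that this point is then 5 mm above the rim's top.
- lid_c_center (a point): Large blue lid, built like the small one: flange 104 mm wide, plug 85 mm at its bead, 60 mm at its foot. Same point (axis, flange's upper face, half-way up) and axes.
Mind the look-alikes: they are no part of the job. Leave any pink look-alike of the part that bears lid_a_center alone. What is shaped like the part that bears canister_rim but red is not meant.

How it is judged:
At the end, for the whole second after the job is handed in: The fitting (90 mm) lid is snapped into the canister: centred within 8 mm, its flange no more than 4 mm above the rim, level within 6 degrees. The small and the large lid are on the table (their centres lower than 45 mm) (horizontal distance between lid_b_center and canister_rim below 0.008 m and z of lid_b_center in the frame of canister_rim below 0.009 m and angle between lid_b_center's own z axis and vertical below 0.1 rad and height (world z) of each of lid_a_center, lid_c_center below 0.045 m); the robot touches nothing.
It also fails if it takes over 38 s, if anything falls off the work surface, if the arm or the gripper's body presses on something with over 40 N, if the wrist force passes 120 N, or if a joint passes its speed limit or range.

## Working session

There is one attempt and no reset: what is moved stays moved. The work goes in short steps, each a Python script; the robot and the scene stay as the last script left them, time stands still between calls to the robot, and variables do not carry over. Pictures are saved under pics/ and viewed, about 8 in all and at most 12, crops included, and the job is handed in when it is done.

```bash
ls; mkdir -p pics; cat > h.py <<'E'
from cell import *
import numpy as np, cv2
def K(f): return np.array([[f['fx'],0,f['cx']],[0,f['fy'],f['cy']],[0,0,1.]])
def T(f,st=None):
    if 'cam_to_world' in f: return np.array(f['cam_to_world'])
    W=np.eye(4); W[:3,:3]=cv2.Rodrigues(np.array(st['eef_rot'],float))[0]; W[:3,3]=st['position']
    return W@np.array(f['T_tool_cam'])
def to_z(f,M,px,z):
    p=cv2.undistortPoints(np.array([[px]],float),K(f),np.array([f['k1'],0,0,0.]))[0,0]
    d=M[:3,:3]@np.array([p[0],p[1],1]); o=M[:3,3]
    return o+d*(z-o[2])/d[2]
def proj(f,M,P):
    Mi=np.linalg.inv(M); P=np.atleast_2d(P)
    return cv2.projectPoints(P.astype(float),cv2.Rodrigues(Mi[:3,:3])[0],Mi[:3,3],K(f),np.array([f['k1'],0,0,0.]))[0][:,0]
def save(n,img): cv2.imwrite('pics/'+n,cv2.cvtColor(img,cv2.COLOR_RGB2BGR))
E
python3 - <<'E'
from h import *
fs={}
for c in ('scene','side'):
    f=grab_frame(c); M=T(f); fs[c]=f['img']
    print(c,M[:3,3].round(3),f['k1'])
    for n,z in (('canister_rim',.07),('lid_a_center',.027),('lid_b_center',.027),('lid_c_center',.027)):
        for fn in (tip_of,):
            print(n,[(round(d['score'],2),np.round(d['centre']).tolist(),to_z(f,M,d['centre'],z).round(3).tolist()) for d in fn(c,n)])
save('a.png',cv2.resize(fs['scene'],(800,600))); save('b.png',cv2.resize(fs['side'],(800,600)))
print(get_state()['clock'])
E
```

```text
pics
scene [ 1.023 -0.019  0.814] -0.10813193033447938
canister_rim [(0.95, [169.0, 246.0], [0.614, -0.157, 0.07]), (0.88, [132.0, 339.0], [0.778, -0.214, 0.07])]
lid_a_center [(0.94, [177.0, 158.0], [0.38, -0.153, 0.027]), (0.91, [227.0, 183.0], [0.456, -0.051, 0.027]), (0.79, [282.0, 171.0], [0.435, 0.065, 0.027])]
lid_b_center [(0.66, [373.0, 163.0], [0.431, 0.255, 0.027])]
lid_c_center [(0.74, [322.0, 255.0], [0.634, 0.117, 0.027])]
side [0.287 0.732 0.693] -0.16898779349867565
canister_rim [(0.89, [302.0, 164.0], [0.611, -0.156, 0.07]), (0.88, [246.0, 136.0], [0.783, -0.225, 0.07])]
lid_a_center [(0.93, [344.0, 266.0], [0.44, 0.081, 0.027]), (0.82, [404.0, 203.0], [0.371, -0.15, 0.027]), (0.7, [353.0, 221.0], [0.459, -0.053, 0.027]), (0.41, [243.0, 250.0], [0.635, 0.109, 0.027])]
lid_b_center [(0.62, [318.0, 338.0], [0.431, 0.255, 0.027])]
lid_c_center [(0.71, [242.0, 251.0], [0.637, 0.111, 0.027])]
0.5
```

View pics/a.png

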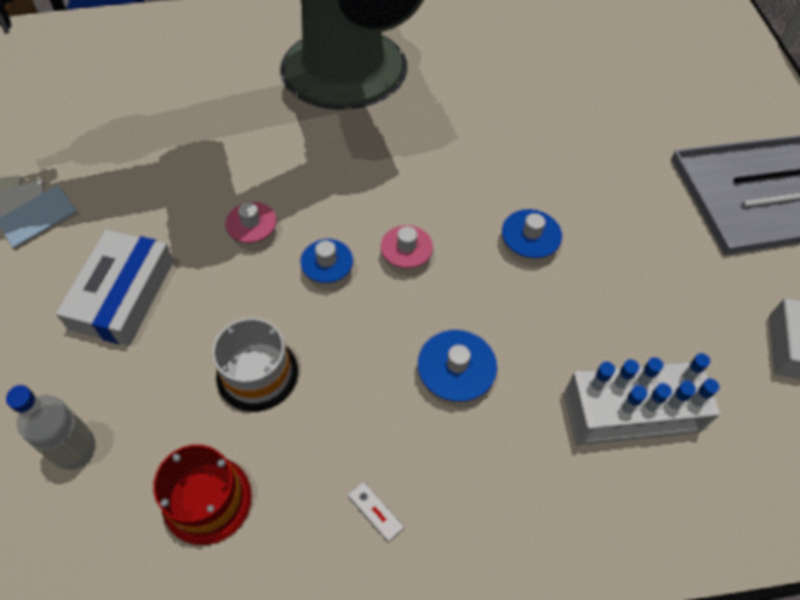

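View pics/b.png

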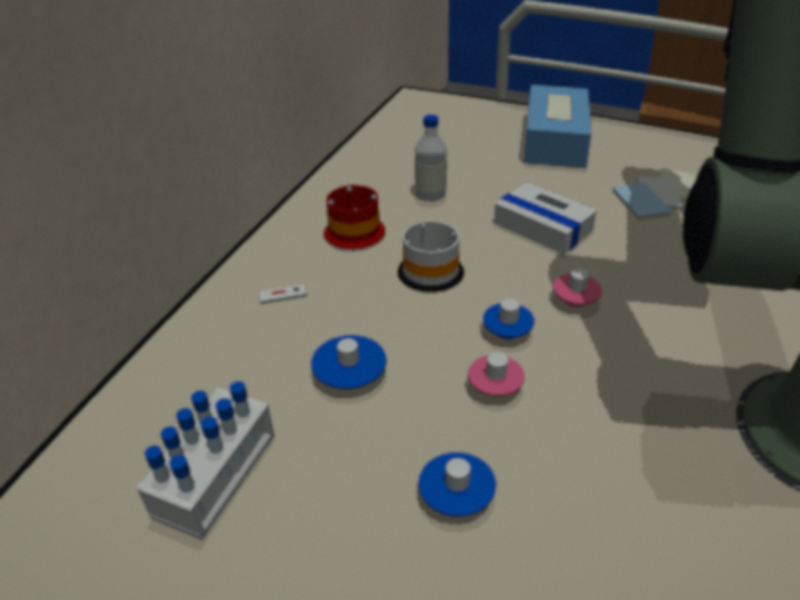

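Candidates (560x420 scene pixels):
- **Blue lids:** (227,183), (373,163) and (322,255).
- **Pink decoys:** (177,158) and (282,171).
- **White canister:** (169,246). The red tub decoy is at (132,339).

By apparent width, the lid at (373,163) looks like the middle one. I'll check the flange diameters numerically, then take a close crop from the wrist.

```bash
python3 - <<'E'
from h import *
for c,cand in (('scene',[(227,183),(373,163),(322,255)]),('side',[(353,221),(318,338),(242,251)])):
    f=grab_frame(c); M=T(f)
    hsv=cv2.cvtColor(f['img'],cv2.COLOR_RGB2HSV)
    m=cv2.inRange(hsv,(100,150,60),(125,255,255))
    cs,_=cv2.findContours(m,cv2.RETR_EXTERNAL,cv2.CHAIN_APPROX_NONE)
    for p in cand:
        k=min(cs,key=lambda k:np.linalg.norm(k[:,0].mean(0)-p))[:,0]
        P=np.array([to_z(f,M,q,.0255)[:2] for q in k])
        P=cv2.convexHull(P.astype(np.float32))
        (e,r)=cv2.minEnclosingCircle(P); print(c,p,'centre',np.round(e,4),'diam mm',2000*r, 'area diam',2000*np.sqrt(cv2.contourArea(P)/np.pi))
s=get_state()
R0=cv2.Rodrigues(np.array(s['eef_rot'],float))[0]; print(R0.round(2)); 
def down(y): return cv2.Rodrigues(np.array([[np.cos(y),np.sin(y),0],[np.sin(y),-np.cos(y),0],[0,0,-1.]]))[0].ravel()
for y in np.arange(-3,3.2,.5):
    q=ik([.431,.255,.2],down(y)); print(round(y,2),None if q is None else np.round(q,2))
print(np.round(grab_frame('wrist')['T_tool_cam'],3))
E
```

```text
scene (227, 183) centre [ 0.4524 -0.0475] diam mm 73.92949610948563 area diam 71.89950638677924
scene (373, 163) centre [0.4285 0.2537] diam mm 88.48021179437637 area diam 86.17983659424507
scene (322, 255) centre [0.6324 0.1126] diam mm 102.53192484378815 area diam 100.95431778815897
side (353, 221) centre [ 0.452  -0.0458] diam mm 76.84346288442612 area diam 71.72140167901144
side (318, 338) centre [0.429  0.2536] diam mm 89.17847275733948 area diam 87.41162764249155
side (242, 251) centre [0.6321 0.113 ] diam mm 103.51061820983887 area diam 101.24479762869986
[[ 0.33 -0.94 -0.  ]
 [-0.94 -0.33 -0.  ]
 [ 0.    0.   -1.  ]]
-3.0 [ 0.39  0.26 -0.37  0.94  0.   -1.33]
-2.5 [ 0.39  0.26 -0.37  0.94  0.   -1.83]
-2.0 [ 0.39  0.26 -0.37  0.94  0.   -2.33]
-1.5 [ 0.39  0.26 -0.37  0.94  0.   -2.83]
-1.0 [ 0.39  0.26 -0.37  0.94  0.    2.96]
-0.5 [ 0.39  0.26 -0.37  0.94  0.    2.46]
0.0 [ 0.39  0.26 -0.37  0.94  0.    1.96]
0.5 [ 0.39  0.26 -0.37  0.94  0.    1.46]
1.0 [ 0.39  0.26 -0.37  0.94  0.    0.96]
1.5 [ 0.39  0.26 -0.37  0.94  0.    0.46]
2.0 [ 0.39  0.26 -0.37  0.94  0.   -0.04]
2.5 [ 0.39  0.26 -0.37  0.94  0.   -0.54]
3.0 [ 0.39  0.26 -0.37  0.94  0.   -1.04]
[[ 1.    -0.     0.001 -0.001]
 [ 0.     0.961  0.277 -0.07 ]
 [-0.001 -0.277  0.961 -0.143]
 [ 0.     0.     0.     1.   ]]
```

The flange diameters agree between both cameras. The 90 mm lid is at (0.429, 0.254). I'll look at the canister with the wrist camera on the way, then at the lid.

```bash
cat >> h.py <<'E'
def down(y): return cv2.Rodrigues(np.array([[np.cos(y),np.sin(y),0],[np.sin(y),-np.cos(y),0],[0,0,-1.]]))[0].ravel()
E
python3 - <<'E'
from h import *
ims=[]
for tgt,n,z in (([.613,-.157,.22],'canister_rim',.07),([.429,.2537,.18],'lid_b_center',.027)):
    y=.5 if n!='canister_rim' else -.2
    movep(tgt,down(y)); s=get_state(); f=grab_frame('wrist'); M=T(f,s)
    print(n,s['clock'],np.round(s['position'],4),np.round(s['q'],2))
    for d in tip_of('wrist',n): print(round(d['score'],2),np.round(d['centre'],1),to_z(f,M,d['centre'],z).round(4))
    if n=='lid_b_center':
        m=cv2.inRange(cv2.cvtColor(f['img'],cv2.COLOR_RGB2HSV),(100,150,60),(125,255,255))
        k=max(cv2.findContours(m,0,1)[0],key=cv2.contourArea)[:,0]
        P=cv2.convexHull(np.array([to_z(f,M,q,.0245)[:2] for q in k]).astype(np.float32))
        e,r=cv2.minEnclosingCircle(P); print('flange',np.round(e,4),r*2000)
    im=f['img'].copy()
    c=(.613,-.1565,.07,.045) if n=='canister_rim' else (.429,.2537,.027,.045)
    for p in proj(f,M,np.array([[c[0]+c[3]*np.cos(t),c[1]+c[3]*np.sin(t),c[2]] for t in np.arange(0,6.28,.2)])): cv2.circle(im,tuple(int(v) for v in p.round()),1,(0,255,0),-1)
    ims.append(im)
o=np.hstack(ims); save('c.png',cv2.resize(o,(800,300),interpolation=cv2.INTER_AREA))
E
```

```text
canister_rim 2.675 [ 0.6127 -0.1581  0.2201] [-0.37  0.49  0.03  1.11 -0.    1.4 ]
0.8 [270.9 183.2] [ 0.6096 -0.1499  0.07  ]
0.69 [470.2 215.1] [ 0.7783 -0.2141  0.07  ]
lid_b_center 4.4333 [0.4299 0.2532 0.1802] [ 0.38  0.27 -0.4   0.89 -0.    1.46]
0.69 [276.3 194. ] [0.4315 0.251  0.027 ]
flange [0.4274 0.2533] 88.8623520731926
```

View pics/c.png

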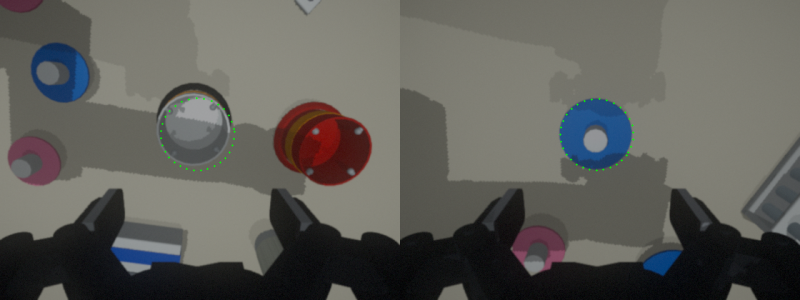

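Left: the rim's dotted overlay at (197,133) is 2–3 px right of and below the actual rim, so the canister estimate needs a few mm of refinement. Right: the flange overlay fits the middle lid at (595,133). Grasping now.

```bash
python3 - <<'E'
from h import *
crops=[]
for c in ('scene','side'):
    f=grab_frame(c); M=T(f); np.savez(c,**{k:v for k,v in f.items()})
    im=f['img']; p0=proj(f,M,[.611,-.155,.05])[0].astype(int)
    x0,y0=p0-45; cr=cv2.resize(im[y0:y0+90,x0:x0+90],(400,400),interpolation=cv2.INTER_CUBIC)
    for (cx,cy),col in (((.611,-.154),(0,255,0)),):
        for r,z in ((.045,.07),(.056,0)):
            for p in proj(f,M,np.array([[cx+r*np.cos(t),cy+r*np.sin(t),z] for t in np.arange(0,6.28,.15)])):
                cv2.circle(cr,tuple(int(v) for v in ((p-[x0,y0]+.5)*400/90)),1,col,-1)
    crops.append(cr)
save('d.png',np.hstack(crops))
x,y=.4284,.2534
move_l([x,y,.08]); print(move_l([x,y,.031],velocity=.1,until_force=8))
s=get_state(); print(np.round(s['position'],4))
grab(60); s=get_state(); print(s['finger_gap'],np.round(s['position'],4),np.round(s['contact_force'],1))
p=s['position']; move_l([p[0],p[1],.20]); s=get_state(); print(s['clock'],s['finger_gap'],np.round(s['position'],4),np.round(s['contact_force'],1))
E
```

```text
False
[0.4288 0.2536 0.0315]
0.3048801051782138 [0.4287 0.2535 0.0315] [-1.4 -1.7  5.8]
7.9417 0.30317241830187924 [0.428  0.2533 0.1991] [ 0.5  0.2 -1.4]
```

View pics/d.png

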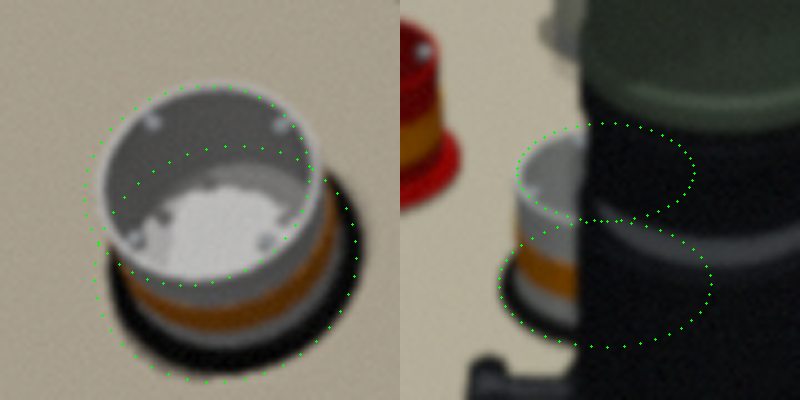

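The lid is held: gap 0.30 matches the knob. In the scene view the rim sits about 10 px (zoomed) right of the overlay, which gives a rim centre near (0.610, -0.150), in agreement with the wrist detection. The arm blocks the side view. Moving to hover, then checking.

```bash
python3 - <<'E'
from h import *
X,Y=.610,-.150
movep([X,Y,.20],down(-.2)); move_l([X,Y,.116]); sleep(.2)
s=get_state(); t=np.array(s['position']); print(s['clock'],t.round(4),s['finger_gap'])
crops=[]
for c in ('scene','side'):
    f=grab_frame(c); M=T(f); im=f['img']; p0=proj(f,M,[X,Y,.07])[0].astype(int)
    x0,y0=p0-50; cr=cv2.resize(im[y0:y0+100,x0:x0+100],(400,400),interpolation=cv2.INTER_CUBIC)
    for cx,cy,r,z,col in ((X,Y,.045,.07,(0,255,0)),(X,Y,.056,0.003,(0,255,0)),(t[0],t[1],.045,t[2]-.0315+.0245,(255,255,0))):
        for p in proj(f,M,np.array([[cx+r*np.cos(a),cy+r*np.sin(a),z] for a in np.arange(0,6.28,.15)])):
            cv2.circle(cr,tuple(int(v) for v in ((p-[x0,y0]+.5)*4)),1,col,-1)
    crops.append(cr)
save('e.png',np.hstack(crops))
E
```

```text
10.475 [ 0.6109 -0.1503  0.1173] 0.3032588768961367
```

View pics/e.png

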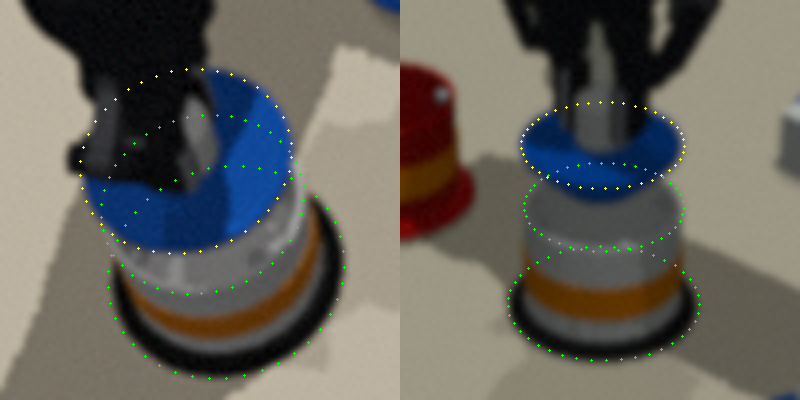

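The overlays fit within about 1–2 mm in both views: the rim at (604,206) and the lid flange at (603,145) are coaxial in the side crop. Pressing straight down.

```bash
python3 - <<'E'
from h import *
X,Y=.6095,-.1498
grab(90)
move_l([X,Y,.095],velocity=.08)
print('start',np.round(get_state()['position'],4),np.round(get_state()['contact_force'],1))
for z in (.088,.084,.081,.078,.075):
    h=move_l([X,Y,z],velocity=.03,until_force=32); s=get_state()
    print(z,h,np.round(s['position'],4),np.round(s['contact_force'],1),round(s['finger_gap'],3))
    if h or s['contact_force'][2]>32: break
print(s['clock'])
E
```

```text
start [ 0.6088 -0.1495  0.0941] [ 0.8  0.1 -1.5]
0.088 False [ 0.6095 -0.1499  0.088 ] [-0.1 -0.6  0. ] 0.296
0.084 False [ 0.6093 -0.1497  0.0836] [-0.8  0.3 -1.6] 0.295
0.081 False [ 0.6092 -0.1497  0.0806] [ 0.2 -0.6 -1.5] 0.296
0.078 False [ 0.6096 -0.1499  0.0796] [-3.5  1.6 10.1] 0.297
0.075 False [ 0.6097 -0.1499  0.0795] [-10.8   2.7  27.8] 0.296
12.625
```

The hard stop at TCP z = 0.0795 is exactly the predicted home height, with 28 N. Releasing and verifying.

```bash
python3 - <<'E'
from h import *
X,Y=.6096,-.1499
move_l([X,Y,.0798],velocity=.05); print(np.round(get_state()['contact_force'],1))
let_go(); move_l([X,Y,.20]); movep([.42,-.25,.30],down(-.2)); sleep(.2)
crops=[]
for c in ('scene','side'):
    f=grab_frame(c); M=T(f); im=f['img']; p0=proj(f,M,[X,Y,.06])[0].astype(int)
    for n in ('lid_b_center','lid_a_center','lid_c_center'): print(c,n,[(round(d['score'],2),to_z(f,M,d['centre'],.075 if n=='lid_b_center' else .027).round(4)) for d in tip_of(c,n)])
    x0,y0=p0-50; cr=cv2.resize(im[y0:y0+100,x0:x0+100],(400,400),interpolation=cv2.INTER_CUBIC)
    for r,z,col in ((.045,.075,(255,255,0)),(.014,.102,(0,255,0))):
        for p in proj(f,M,np.array([[X+r*np.cos(a),Y+r*np.sin(a),z] for a in np.arange(0,6.28,.15)])):
            cv2.circle(cr,tuple(int(v) for v in ((p-[x0,y0]+.5)*4)),1,col,-1)
    crops.append(cr)
save('f.png',np.hstack(crops)); s=get_state(); print(s['clock'],np.round(s['contact_force'],1))
E
```

```text
[ 0.2  0.9 -0.5]
scene lid_b_center [(0.89, array([ 0.6104, -0.1414,  0.075 ]))]
scene lid_a_center [(0.86, array([ 0.4552, -0.0482,  0.027 ])), (0.71, array([ 0.3746, -0.1482,  0.027 ])), (0.6, array([0.4419, 0.0658, 0.027 ]))]
scene lid_c_center [(0.94, array([0.6259, 0.1124, 0.027 ]))]
side lid_b_center [(0.96, array([ 0.6084, -0.1389,  0.075 ]))]
side lid_a_center [(0.97, array([0.44  , 0.0692, 0.027 ])), (0.91, array([ 0.4562, -0.055 ,  0.027 ])), (0.89, array([ 0.368, -0.141,  0.027]))]
side lid_c_center [(0.98, array([0.6297, 0.1165, 0.027 ]))]
15.9833 [-0.1 -0.4 -0.6]
```

View pics/f.png

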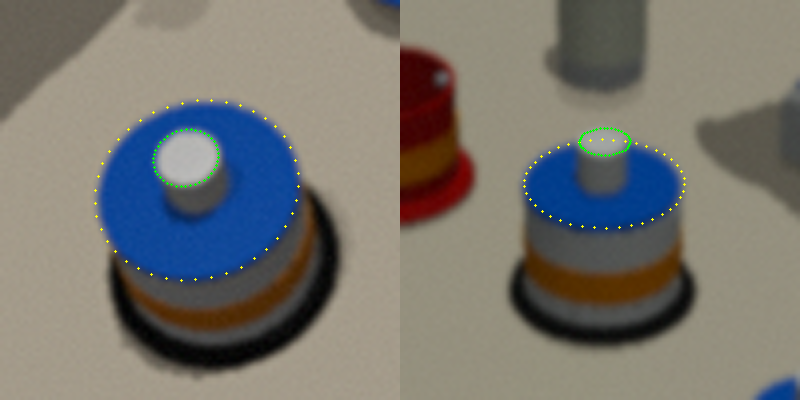

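The flange at (603,184) and the knob top at (605,142) in the side crop lie on the outlines predicted for home. The lid is level and flush.

```bash
python3 -c "
from cell import *
sign_off()"
```

```text
the job is handed in; nothing more can be done
```

The middle (90 mm) blue lid is on the white canister, pressed home and released, and I handed the job in at about 16 s of the 38 s. I picked it by measured flange width: the three blue lids came out at about 75, 89 and 103 mm in both fixed cameras.

**Pressing:** the lid stopped hard at the predicted home height (TCP z 0.0795 m) with about 28 N. I only sampled force between steps, so I saw no separate snap peak. That it is seated rests on the height reached and the pictures.

**Final pictures:** in both the scene and side views, the lid's flange and knob match the outlines predicted for home to about 1–2 mm, and it looks level. The networks still find the small and large lids on the table where they were first seen, and the gripper is clear with about zero force.

**Disagreement:** the point network put the lid's centre 8–11 mm away in y from the fitted position, in both views. I trusted the outlines, which fit both the flange and the knob.

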